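# Fit the missing shelf bracket and lay the board

## Task

Finish the small shelf stand: hook the claws of the loose steel bracket into the bare slotted upright at the same height as the bracket already on the other upright, and press it down until it locks fully home. Then lay the long narrow pine offcut flat across the two brackets as the shelf, square to them, roughly centred from side to side and between the uprights and the brackets' end lips, let go, and leave the other things where they are.

Things in the scene. Friction and masses are not known exactly. Their poses are not given: they have to be found in the camera images.
- bracket: Loose steel bracket, a bar 120 long (x), 26 wide (y), 62 high, 0.18 kg, standing on its underside. Origin: underside, mid-length; x points to the claw end, z up. Side faces flat over the full height from x = -20 to +60; lower front corner cut away. A lip 3 thick, 4 high stands on the top at the front end (x = -60). Two claws stick out of the back face (see bracket_back).
- bracket_back (a point): Lower edge of the loose bracket's back face, mid-width (60 to +x of its origin); same axes. Two claws reach 10.5 to +x from this face, each 6 thick and 20 high: a neck 8 high, its underside 14 (lower claw) and 52 (upper) above this point, and behind a gap of 4.5 a hook reaching 12 below the neck's underside, with a round bead at its end.
- upright_bare: Slotted upright without bracket: aluminium channel 34 wide (y), 18 deep, 180 high, fixed on the base. Origin: foot of its front face, middle; the face (x = 0) looks to its -x, towards the robot. Four slots one above another in the 3 thick front sheet, 12 wide, 28 high, sills 28, 66, 104, 142 above the foot. The right pair is the second and third from below, as on the other upright.
- bare_seat (a point): On the bare upright's front face, 52 above its foot: where bracket_back lies when home (up to 2 in front, 3 play sideways); same axes. Held square and 16 (12 to 20) above home, the claws pass the slots in +x till the back face meets the upright. Then down: about 7 above home the beads rest on sprung keepers, hooked but not locked; a push of 10 to 20 N snaps it past them onto the sills.
- upright_fitted: Same slotted upright, 110 beside the bare one and parallel (left or right of it, it varies), with an identical bracket already locked on it, pointing to its -x. Fixed. Origin and axes as for the bare upright.
- fitted_seat (a point): Lower edge of the fitted bracket's back face on the front face of the other upright, 52 above its foot.
- stand_base: Plywood base of the stand, 84 by 190, 18 thick, fixed on the bench. Origin on its underside, midway between the uprights and in the plane of their front faces; x away from the robot side, y along the row of uprights.
- shelf_mid (a point): Point midway between the two brackets (when both are fitted), level with their top faces (132 above the bench), 60 in front of the uprights' front faces; axes as the base. Best place for the centre of the board's underside.
- board: The long narrow pine offcut to serve as shelf: 38 wide (x), 190 long (y), 19 thick, about 0.07 kg, lying flat. Origin: centre of its underside; y along its length.
- tape_measure: Bystander: yellow tape measure, 38x106, 68 high, standing on its edge. Origin under its middle.
- combination_pliers: Bystander: pliers with red sleeves, 73x173, 21 high, lying. Origin under its middle.
Not all that is in view belongs to the job. Leave any green look-alike of the bracket alone.

How it is judged:
By the outcome, as a careful person would: the job done as asked, in the order asked, and still so for the second after the job is handed in, with the robot touching nothing.
It also fails if it takes over 64 s, if anything falls off the work surface, if the arm or the gripper's body presses on something with over 40 N, if the wrist force passes 120 N, or if a joint passes its speed limit or range.

## Robot

A 6-joint arm with a two-finger parallel gripper is mounted at the origin on a cart in front of the work surface, level with it; the furniture and walls round the work are solid. World frame = base frame: x ahead of the robot, y to its left, z up, the work surface at z = 0. Lengths are in m, angles in rad, forces in N, time in s.
With the tool pointing down it reaches from about 0.35 to 0.975 m from the base axis. Payload 4.9 kg.
Tool frame: the origin (TCP) lies at the very end of the fingers, on their centre line; the grasp point (between the pads) lies 19 mm behind it; z points along the fingers, y is the line along which they close (so a half turn about z gives the same grasp; the last joint's range is limited). The gripper opens to 85 mm and grips with 20 to 120 N. Pads are 22 mm wide; open, the fingers measure 114 mm over their backs; the gripper's body (76 mm by 85 mm) begins 54 mm behind the grasp point. The pads swing forward as they close: fully open they stand 13 mm farther back than shut.
Start: joints at [-1.243, 0.053, 1.613, -0, 1.476, -0.119], TCP at [0.27, -0.564, 0.231] pointing down, gripper open.
Joint ranges: [-3.01, 3.01], [-1.01, 2.22], [0.06, 2.58], [-1.02, 4.17], [0.09, 2.62], [-3.14, 3.14]. Speed limits (rad/s): [2.57, 2.57, 3.14, 3.14, 3.14, 3.14].

## Interface

Orientations are given as a rotation vector (axis times angle).
In Python, from station import get_obs, optics, ctrl gives the robot as it stands.
- The arm moves only by the shell command python3 -m pendant 'ROWS' [FORCE]. ROWS is JSON, a list of rows, each a list of 3 entries, a list of its own where there are three numbers: the shift along the tool's x, y, z in mm, then the turn, a rotation vector about the tool's x, y, z in rad, then the opening, from 0 (shut) to 1 (fully open). A call has 1 to 12 rows; each row shifts and turns the commanded pose from where the row before left it, along the tool's axes as they then stand; what a row does not reach is not made up. A row lasts 1/12 s, in which the tool goes at most 41.7 mm and 7.16 degrees, less where a joint would pass 70% of its speed; a pose out of reach is approached as far as the arm can. A call is refused whole if a number of a shift passes 41.7 or a number of a turn 0.125, either way. A call with a gripper value outside its range is refused whole. The fingers move at their own pace and stop on an object; FORCE is the grip in N (left out, the last holds). Time passes only in rows, so rows that do not move let the fingers close. It gives the time, the measured TCP pose, the force, the opening and the grip force at its end, in the units of the state.
- get_obs(): the state, without advancing time (a new reading comes with each control period).
- optics.get_image(name): name is "side" or "top"; returns the picture (400x640x3 uint8, red, green, blue); there is no depth.
- optics.camera_model(name): a dict with "fx", "fy", "cx", "cy" (pixels), "cam_to_world" (4x4, takes a point from camera to world coordinates). Camera axes: x right, y up, looking along -z (the intrinsics and any distortion apply to the point x, -y, -z); pixel columns grow to the right and rows downward; lengths in m; the calibration is good to about 2 mm. A picture is of the moment at which its call begins. camera_model takes no time and is no camera call.
- ctrl.finish_job(): hands the job in; it is judged then, once.
The state is a dict: "t": time; "q": joint angles; "dq": joint speeds; "effort": joint torques, N m; "tool_pos": TCP position; "tool_rot": TCP orientation; "contact_force": force on the tool from outside, world axes, zero at the start; "wrist_torque": the same for the moment, N m; "opening": finger opening in m; "grip_force": force on a finger pad.
Only numpy, scipy, OpenCV 4.12 (cv2) and the standard library are available. Lean on these libraries where they do the work, as an engineer would, in place of code of your own. Each camera call takes 0.05 s, during which the arm holds its last target. There are 200 camera calls.

## Working session

There is one attempt and no reset: what is moved stays moved. The work goes in short steps, Python scripts to look and compute and a shell command to move; the robot and the scene stay as the last step left them, time stands still between calls to the robot, and variables do not carry over. Pictures are saved under pics/ and viewed, at most 10 in all, crops included, and the job is handed in when it is done.

```bash
mkdir -p pics; ls
python3 - <<'E'
from station import get_obs, optics, ctrl
import cv2,numpy as np
for n in("side","top"):
    im=optics.get_image(n); cv2.imwrite(f"pics/{n}0.png",im[:,:,::-1])
    m=optics.camera_model(n); print(n,{k:(np.round(v,4).tolist() if k=="cam_to_world" else v) for k,v in m.items()})
o=get_obs(); print(o)
E
```

```text
pics
side {'fx': 486.2766687136303, 'fy': 486.2766687136303, 'cx': 320.4814747032643, 'cy': 204.62375348703677, 'cam_to_world': [[-0.8934, 0.2529, -0.3713, 0.0782], [-0.4491, -0.527, 0.7215, 1.0245], [-0.0132, 0.8114, 0.5844, 0.8079], [0.0, 0.0, 0.0, 1.0]]}
top {'fx': 383.2451904548906, 'fy': 383.2451904548906, 'cx': 318.69336587324426, 'cy': 196.32285302036, 'cam_to_world': [[0.0172, 0.9931, -0.1159, 0.4461], [-0.9997, 0.0192, 0.0159, 0.1816], [0.018, 0.1156, 0.9931, 1.0635], [0.0, 0.0, 0.0, 1.0]]}
{'t': 0.1, 'q': array([-1.24303724e+00,  5.33052376e-02,  1.61416618e+00, -5.36914093e-06,
        1.47602440e+00, -1.19006444e-01]), 'dq': array([-6.18816997e-06, -1.10073132e-03, -2.91057774e-03,  3.87206580e-04,
        1.64748317e-03, -1.79191215e-03]), 'effort': array([ 3.27638854e-04, -3.94906318e+01, -3.71361566e+01, -9.63664024e-05,
        3.87167704e-03, -5.36459751e-06]), 'tool_pos': array([ 0.26984085, -0.56311016,  0.23017138]), 'tool_rot': array([-3.06169011e+00, -6.95537350e-01,  3.19622022e-04]), 'contact_force': array([ 0.43342123, -0.33289866,  0.35593321]), 'wrist_torque': array([-0.0308738 , -0.01766378, -0.01258296]), 'grip_force': 0.0, 'opening': 0.08526453457953272}
```

View pics/side0.png

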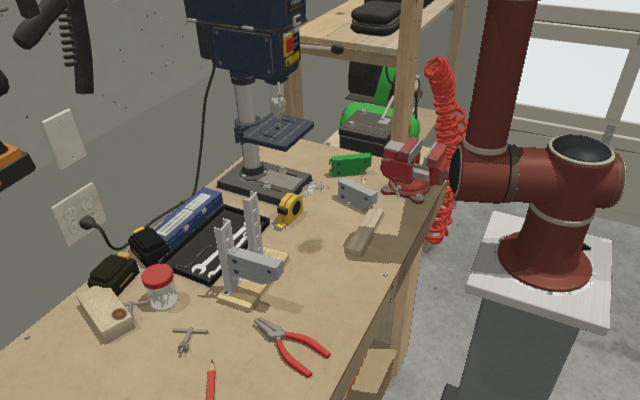

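View pics/top0.png

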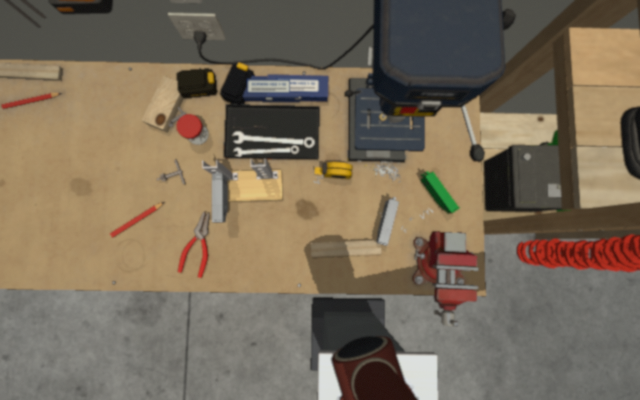

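Candidates for the loose bracket are the grey bar (side 356,194; top 388,220) and the green look-alike (side 350,164; top 440,192), which I leave alone. The fitted bracket sits on the upright at side 228,260. For the board, the long pine piece is at side 365,232 / top 345,248. The block with a knot (side 105,312) and the pine strip at the top image's left edge (30,72) are not it. The choice is the grey bar and the pine piece; next is a close crop.

Run:
```python
import cv2
t=cv2.imread("pics/top0.png");s=cv2.imread("pics/side0.png")
def crop(im,x0,y0,w,h,k,f):
    c=cv2.resize(im[y0:y0+h,x0:x0+w],None,fx=k,fy=k,interpolation=cv2.INTER_CUBIC)
    for x in range((x0+9)//10*10,x0+w,10):cv2.line(c,((x-x0)*k,0),((x-x0)*k,8 if x%50 else 20),(255,0,255),1)
    for y in range((y0+9)//10*10,y0+h,10):cv2.line(c,(0,(y-y0)*k),(8 if y%50 else 20,(y-y0)*k),(255,0,255),1)
    cv2.imwrite(f,c)
crop(t,200,150,200,110,4,"pics/tc.png")
crop(s,210,170,190,140,4,"pics/sc.png")
```

```text
(no output)
```

View pics/tc.png

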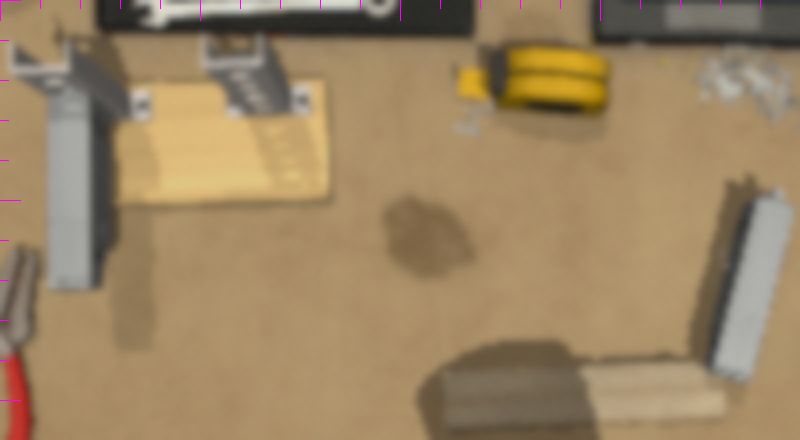

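View pics/sc.png

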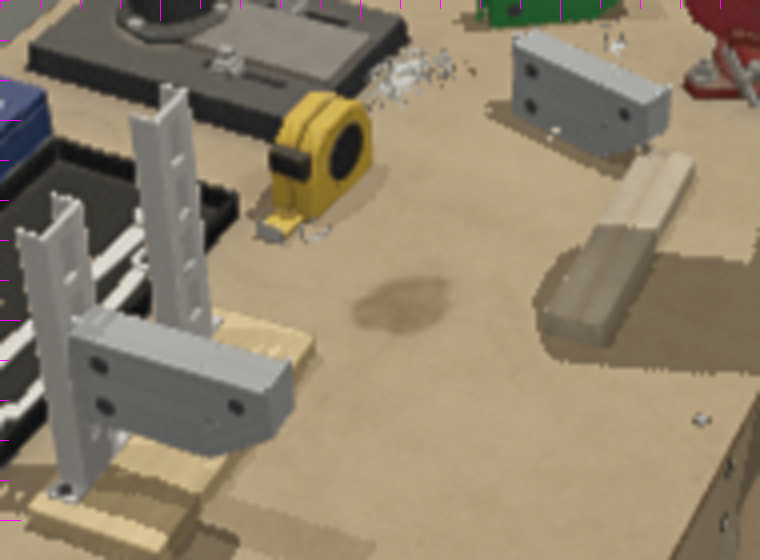

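The top crop shows the grey bracket with its claws at the far end (crop 775,193) and the board lying along y (443..725, 360..428). The bare upright is at crop 235,65. The side crop agrees, so I'll fit poses from both views.

```bash
cat > h.py <<'E'
import numpy as np
from station import optics
from scipy.optimize import least_squares
M={n:optics.camera_model(n) for n in("side","top")}
def proj(n,P):
    m=M[n];T=np.linalg.inv(m["cam_to_world"]);p=np.asarray(P)@T[:3,:3].T+T[:3,3]
    return np.c_[m["cx"]+m["fx"]*p[:,0]/-p[:,2],m["cy"]+m["fy"]*p[:,1]/p[:,2]]
def place(v,P):
    c,s=np.cos(v[3]),np.sin(v[3]);P=np.asarray(P,float)/1000
    return np.c_[c*P[:,0]-s*P[:,1]+v[0],s*P[:,0]+c*P[:,1]+v[1],P[:,2]+v[2]]
def fit(name,d,x0,fixz=None):
    def r(v):
        v=np.array(v); 
        if fixz is not None:v[2]=fixz
        return np.concatenate([(proj(n,place(v,[a for a,_ in L]))-[b for _,b in L]).ravel() for n,L in d.items()])
    s=least_squares(r,x0,loss="soft_l1");v=s.x
    print(name,"xyz mm",np.round(v[:3]*1000,1),"yaw",round(v[3],4),"rms px",round(np.sqrt(np.mean(r(v)**2)),2));print(np.round(r(v).reshape(-1,2),1).tolist());return v
tc=lambda x,y:(200+x/4-.375,150+y/4-.375)
sc=lambda x,y:(210+x/4-.375,170+y/4-.375)
E
cat > f.py <<'E'
from h import *
br={"top":[((60,13,62),tc(757,197)),((60,-13,62),tc(793,205)),((-60,13,66),tc(713,374)),((-60,-13,66),tc(746,381))],
"side":[((60,13,62),sc(514,38)),((-60,13,66),sc(642,103)),((-60,-13,66),sc(669,90)),((60,-13,62),sc(533,30)),((60,13,0),sc(514,113))]}
bo={"top":[((19,95,19),tc(443,370)),((-19,95,19),tc(445,428)),((-19,-95,19),tc(725,415)),((19,-95,19),tc(718,360))],
"side":[((19,-95,19),sc(642,152)),((-19,-95,19),sc(694,157)),((-19,95,19),sc(603,328)),((19,95,19),sc(541,310)),((-19,95,0),sc(600,346))]}
U=[(( 0,17,180),(0,-17,180),(0,17,0),(0,-17,0))][0]
bu={"top":list(zip(U,[tc(205,71),tc(265,71),tc(232,113),tc(288,114)])),"side":[(U[0],sc(157,122)),(U[1],sc(187,93)),(U[3],sc(212,330))]}
fu={"top":[((-120,13,118),tc(50,288)),((-120,-13,118),tc(96,290)),((0,13,114),tc(50,97)),((0,-13,114),tc(92,97)),((0,17,180),tc(14,75)),((0,-17,180),tc(74,75))],
"side":[((-120,13,118),sc(270,376)),((-120,-13,118),sc(293,361)),((0,13,114),sc(73,323)),((0,-13,114),sc(97,308)),((0,17,180),sc(43,240))]}
fit("bracket",br,[.42,0,0,0]);fit("bracket z0",br,[.42,0,0,0],0)
fit("board",bo,[.35,.1,0,0]);fit("board z0",bo,[.35,.1,0,0],0)
b=fit("bare",bu,[.6,.3,0.018,0]);b=fit("bare z",bu,[.6,.3,0.018,0],.018)
f=fit("fitted",fu,[.6,.4,.018,0]);f=fit("fitted z",fu,[.6,.4,.018,0],.018)
print("dist",np.hypot(*(b-f)[:2])*1000, "line yaw",np.arctan2(-(f-b)[0],(f-b)[1]))
E
python3 f.py
```

```text
bracket xyz mm [499.6 -15.6   1.3] yaw -0.2823 rms px 0.7
[[0.1, -0.5], [0.6, 0.5], [-1.2, -0.9], [0.1, 0.4], [-0.7, 1.2], [1.1, -0.0], [0.3, -0.8], [0.5, -0.5], [-0.9, 0.5]]
bracket z0 xyz mm [499.8 -16.2 -12.3] yaw -0.2818 rms px 0.72
[[0.3, -0.5], [0.7, 0.4], [-1.1, -1.0], [0.3, 0.3], [-0.7, 1.5], [1.1, 0.2], [0.3, -0.6], [0.5, -0.2], [-0.9, 0.8]]
board xyz mm [429.  90.  -0.] yaw 0.0577 rms px 0.59
[[-0.3, 0.1], [-0.2, -0.2], [-0.0, 0.1], [0.9, -0.2], [-0.1, -1.8], [0.2, 0.0], [-0.5, -0.2], [0.5, 0.4], [0.0, 1.1]]
board z0 xyz mm [429.  90.  -0.] yaw 0.0577 rms px 0.59
[[-0.3, 0.1], [-0.2, -0.2], [-0.0, 0.1], [0.9, -0.2], [-0.1, -1.8], [0.2, 0.0], [-0.5, -0.2], [0.5, 0.4], [0.0, 1.1]]
bare xyz mm [613.6 309.3  19.3] yaw 0.0642 rms px 1.11
[[-1.1, -0.9], [-1.1, -1.6], [2.7, 1.2], [1.1, 0.4], [-0.0, 0.2], [0.1, -0.7], [0.5, 0.9]]
bare z xyz mm [614.1 308.8 101.6] yaw 0.063 rms px 1.15
[[-0.7, -1.0], [-0.8, -1.6], [2.9, 1.1], [1.3, 0.3], [-0.0, 0.5], [0.1, -0.4], [0.5, 1.1]]
fitted xyz mm [607.5 416.   17. ] yaw 0.0525 rms px 1.1
[[-0.1, 0.5], [-0.8, -0.4], [0.1, -0.6], [0.3, -0.9], [-0.1, -0.1], [-0.1, -0.6], [0.6, 3.3], [0.8, -1.0], [-0.6, 2.6], [-0.0, -1.1], [1.7, -0.1]]
fitted z xyz mm [607.3 415.9 111.4] yaw 0.0527 rms px 1.07
[[-0.2, 0.5], [-0.9, -0.3], [0.0, -0.6], [0.2, -0.9], [-0.2, -0.1], [-0.2, -0.6], [0.7, 2.9], [0.9, -1.4], [-0.6, 2.3], [-0.0, -1.4], [1.7, -0.5]]
dist 107.32230281640545 line yaw 0.06360945265000825
```

```bash
cat >> f.py <<'E'
print("---joint")
off=lambda L,dy:[((a[0],a[1]+dy,a[2]),b) for a,b in L]
st={n:off(bu[n],-55)+off(fu[n],55) for n in bu}
S=fit("stand",st,[.61,.36,.018,.06])
for nm,l in(("bare",(0,-55,0)),("shelf_mid",(-60,0,114))):print(nm,np.round(place(S,[l])*1000,1))
def tri(a,b):
    s=least_squares(lambda p:np.r_[proj("side",[p])[0]-a,proj("top",[p])[0]-b],[.45,-.2,.1]);print("tri",np.round(s.x*1000),"res",np.round(s.fun,1))
tri((388,143),(430,240)); tri((447,150),(476,240)); tri((412,143),(466,234))
for xy in((.47,-.28),(.5,-.28),(.55,-.35)):
    P=[(*xy,z) for z in(0,.2,.4,.6)];print(xy,proj("side",P).round().tolist(),proj("top",P).round().tolist())
from scipy.spatial.transform import Rotation as R
from station import get_obs
print(R.from_rotvec(get_obs()["tool_rot"]).as_matrix().round(3))
E
python3 f.py | sed -n '/joint/,$p'
cat > plan.py <<'E'
# python3 plan.py x y z yaw(closing axis dir, rad) : turn about tool z (then) shift in tool axes after the turn
import sys,numpy as np
from station import get_obs
from scipy.spatial.transform import Rotation as R
x,y,z,a=map(float,sys.argv[1:5]);o=get_obs();R0=R.from_rotvec(o["tool_rot"])
c=[np.cos(a),np.sin(a),0];best=None
for s in(1,-1):
    Y=np.array(c)*s;Z=np.array([0,0,-1.]);T=R.from_matrix(np.c_[np.cross(Y,Z),Y,Z]);w=(R0.inv()*T).as_rotvec()
    if best is None or np.linalg.norm(w)<np.linalg.norm(best[0]):best=(w,T)
w,T=best;d=np.array([x,y,z])-o["tool_pos"]*1
print("t",round(o["t"],2),"q6",round(o["q"][5],2),"turn",w.round(4),"shift mm after turn",(T.inv().apply(d)*1000).round(1),"before turn",(R0.inv().apply(d)*1000).round(1))
E
```

```text
---joint
stand xyz mm [611.  362.1  17.4] yaw 0.0645 rms px 1.19
[[-0.0, -1.1], [-0.1, -1.7], [3.6, 1.0], [1.9, 0.2], [-0.0, 0.5], [-0.7, -0.5], [-0.3, -0.5], [-0.2, -1.0], [-0.6, -0.0], [-0.6, -0.7], [0.3, 0.3], [0.4, -0.6], [0.7, 0.8], [0.8, 3.0], [0.8, -1.3], [-0.9, 2.8], [-0.4, -1.0], [1.5, 0.1]]
bare [[614.5 307.2  17.4]]
shelf_mid [[551.1 358.2 131.4]]
tri [450. -95. 171.] res [-1.6  0.1  0.5  1.3]
tri [ 400. -267.   63.] res [-27.7   3.    8.   21.7]
tri [ 447. -210.  112.] res [-12.1   0.9   3.6   9.4]
(0.47, -0.28) [[397.0, 164.0], [403.0, 106.0], [409.0, 37.0], [416.0, -44.0]] [[478.0, 235.0], [516.0, 234.0], [576.0, 232.0], [688.0, 228.0]]
(0.5, -0.28) [[389.0, 162.0], [393.0, 104.0], [398.0, 36.0], [405.0, -45.0]] [[477.0, 224.0], [515.0, 221.0], [575.0, 215.0], [686.0, 204.0]]
(0.55, -0.35) [[382.0, 149.0], [386.0, 93.0], [390.0, 27.0], [395.0, -50.0]] [[502.0, 207.0], [545.0, 199.0], [613.0, 187.0], [737.0, 165.0]]
[[ 0.902  0.432 -0.001]
 [ 0.432 -0.902  0.002]
 [ 0.    -0.002 -1.   ]]
```

```bash
python3 -m pendant '[[[16,-22.5,-22],[0,0,0],1],[[16,-22.5,-22],[0,0,0],1],[[16,-22.5,-22],[0,0,0],1],[[16,-22.5,-22],[0,0,0],1],[[16,-22.5,-22],[0,0,0],1],[[16,-22.5,-22],[0,0,0],1],[[24,-32,0],[0,0,0],1],[[24,-32,0],[0,0,0],1],[[24,-32,0],[0,0,0],1],[[24,-32,0],[0,0,0],1],[[24,-32,0],[0,0,0],1],[[0,0,0],[0,0,0],1]]'; python3 plan.py .5074 -.0184 .12 1.289
```

```text
t: 1.1
tool_pos: [0.3383, -0.1992, 0.3637]
tool_rot: [-3.06, -0.708, -0.004]
contact_force: [0.1, -0.9, 0.3]
opening: 0.0858
grip_force: 0.0
t 1.1 q6 0.39 turn [-0.0009 -0.0024  0.7362] shift mm after turn [ 112.2 -220.7  243.7] before turn [230.7 -88.2 244.3]
```

```bash
python3 -m pendant '[[[38.4,-14.7,0],[0,0,0],1],[[38.4,-14.7,0],[0,0,0],1],[[38.4,-14.7,0],[0,0,0],1],[[38.4,-14.7,0],[0,0,0],1],[[38.4,-14.7,0],[0,0,0],1],[[38.4,-14.7,0],[0,0,0],1],[[0,0,25],[0,0,0.1225],1],[[0,0,25],[0,0,0.1225],1],[[0,0,25],[0,0,0.1225],1],[[0,0,25],[0,0,0.1225],1],[[0,0,25],[0,0,0.1225],1],[[0,0,25],[0,0,0.1225],1]]';python3 -m pendant '[[[0,0,0],[0,0,0],1],[[0,0,0],[0,0,0],1]]'; python3 plan.py .5074 -.0184 .016 1.289
python3 - <<'E'
import cv2
from station import optics
a=optics.get_image("side")[:,:,::-1][90:240,290:440];b=optics.get_image("top")[:,:,::-1][150:300,310:460]
cv2.imwrite("pics/g1.png",cv2.resize(cv2.hconcat([a,b]),None,fx=2.6,fy=2.6,interpolation=cv2.INTER_CUBIC))
E
```

```text
t: 2.1
tool_pos: [0.5067, -0.0252, 0.2115]
tool_rot: [3.108, -0.46, -0.001]
contact_force: [0.0, 0.4, -0.6]
opening: 0.0854
grip_force: 0.0
t: 2.27
tool_pos: [0.5059, -0.0251, 0.2116]
tool_rot: [-3.11, 0.447, 0.006]
contact_force: [0.2, 0.9, -0.3]
opening: 0.085
grip_force: 0.0
t 2.27 q6 1.66 turn [ 0.0004  0.0041 -0.0035] shift mm after turn [ -0.5  -6.9 195.6] before turn [  0.3  -6.9 195.6]
```

View pics/g1.png

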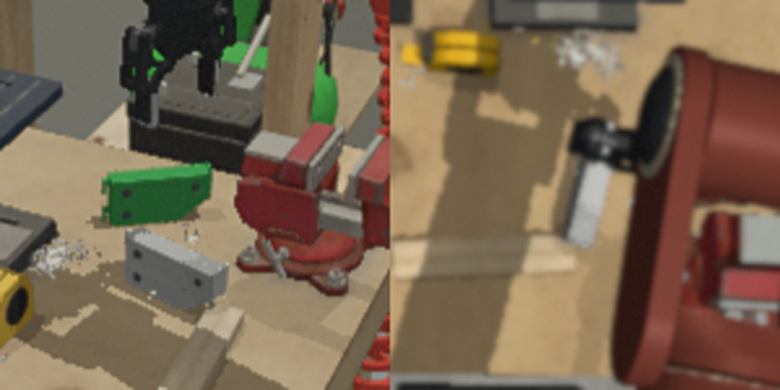

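The side half shows the gripper above the grey bracket (fingers near 180,90, bracket near 175,270), and the top half agrees. I'll descend and grip.

```bash
python3 -m pendant '[[[0,-3.5,20],[0,0,0],1],[[0,-3.4,35],[0,0,0],1],[[0,0,35],[0,0,0],1],[[0,0,35],[0,0,0],1],[[0,0,35],[0,0,0],1],[[0,0,25],[0,0,0],1],[[0,0,10],[0,0,0],1],[[0,0,0],[0,0,0],1]]' && python3 plan.py .5074 -.0184 .016 1.289; python3 -m pendant '[[[0,0,0],[0,0,0],0],[[0,0,0],[0,0,0],0],[[0,0,0],[0,0,0],0],[[0,0,0],[0,0,0],0],[[0,0,0],[0,0,0],0],[[0,0,0],[0,0,0],0],[[0,0,0],[0,0,0],0],[[0,0,0],[0,0,0],0]]' 90
```

```text
t: 3.03
tool_pos: [0.5084, -0.0185, 0.0173]
tool_rot: [-3.109, 0.45, 0.004]
contact_force: [-0.3, 0.1, 0.0]
opening: 0.0857
grip_force: 0.0
t 3.03 q6 1.68 turn [ 0.0003  0.0027 -0.0054] shift mm after turn [-1.   0.2  1.3] before turn [-1.   0.2  1.3]
t: 3.7
tool_pos: [0.5104, -0.0188, 0.02]
tool_rot: [3.109, -0.451, 0.004]
contact_force: [-0.5, -0.0, 7.0]
opening: 0.0249
grip_force: 88.9
```

```bash
python3 -m pendant '[[[0,0,-10],[0,0,0],0],[[0,0,-30],[0,0,0],0],[[0,0,-35],[0,0,0],0],[[0,0,-35],[0,0,0],0],[[0,0,-35],[0,0,0],0],[[0,0,-35],[0,0,-0.1],0],[[0,0,-20],[0,0,-0.1],0],[[0,0,-5],[0,0,-0.1],0],[[0,0,0],[0,0,-0.04],0],[[0,0,0],[0,0,0],0]]'; python3 plan.py .5307 .3018 .2 1.6353
```

```text
t: 4.53
tool_pos: [0.5088, -0.0185, 0.2241]
tool_rot: [3.14, 0.082, 0.001]
contact_force: [-0.1, -0.2, -3.0]
opening: 0.0253
grip_force: 88.2
t 4.53 q6 1.34 turn [ 0.0001 -0.0008 -0.0121] shift mm after turn [  42.5 -318.2   24.1] before turn [  38.6 -318.7   24.1]
```

```bash
python3 -m pendant '[[[2,-20,0],[0,0,-0.012],0],[[5,-38,0],[0,0,0],0],[[5,-40,0],[0,0,0],0],[[5,-40,0],[0,0,0],0],[[5,-40,0],[0,0,0],0],[[5,-40,0],[0,0,0],0],[[5,-40,0],[0,0,0],0],[[5,-38,0],[0,0,0],0],[[5,-22,0],[0,0,0],0],[[0,0,0],[0,0,0],0],[[0,0,0],[0,0,0],0]]'; python3 plan.py .5307 .3018 .106 1.6353
python3 - <<'E'
import cv2
from station import optics
for n in("side","top"):cv2.imwrite(f"pics/h_{n}.png",optics.get_image(n)[:,:,::-1])
a=cv2.imread("pics/h_side.png")[160:310,190:340];b=cv2.imread("pics/h_top.png")[120:270,170:320]
cv2.imwrite("pics/h.png",cv2.resize(cv2.hconcat([a,b]),None,fx=2.6,fy=2.6,interpolation=cv2.INTER_CUBIC))
E
```

```text
t: 5.45
tool_pos: [0.5299, 0.3022, 0.2219]
tool_rot: [3.139, 0.102, -0.004]
contact_force: [0.2, -0.5, -2.6]
opening: 0.0255
grip_force: 88.7
t 5.45 q6 1.9 turn [0.0013 0.0026 0.0006] shift mm after turn [  0.7   0.4 115.9] before turn [  1.    0.3 115.9]
```

View pics/h.png

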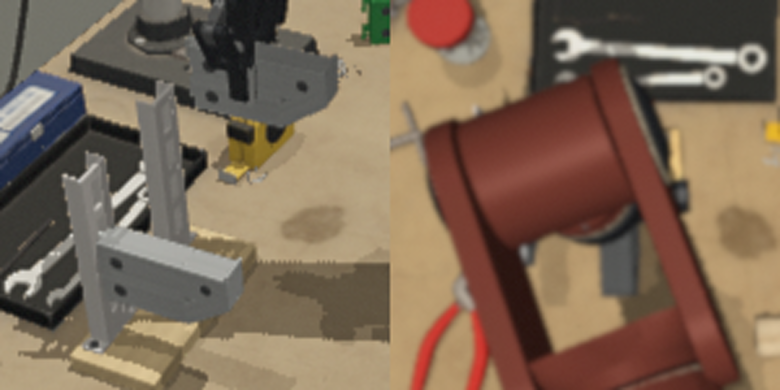

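The bracket is held level with its claws toward the upright (side crop 195,85), and its front end shows in the top crop at 602–637,290. I'll descend to insertion height and measure again closer.

```bash
python3 -m pendant '[[[0,0,15],[0,0,0],0],[[0,0,30],[0,0,0],0],[[0,0,30],[0,0,0],0],[[0,0,25],[0,0,0],0],[[0,0,12],[0,0,0],0],[[0,0,3],[0,0,0],0],[[0,0,0],[0,0,0],0],[[0,0,0],[0,0,0],0]]'; python3 plan.py .5307 .3018 .106 1.6353
python3 - <<'E'
import cv2
from station import optics
for n in("side","top"):cv2.imwrite(f"pics/i_{n}.png",optics.get_image(n)[:,:,::-1])
def crop(im,x0,y0,w,h,k):
    c=cv2.resize(im[y0:y0+h,x0:x0+w],None,fx=k,fy=k,interpolation=cv2.INTER_CUBIC)
    for x in range((x0+9)//10*10,x0+w,10):cv2.line(c,((x-x0)*k,0),((x-x0)*k,8 if x%50 else 20),(255,0,255),1)
    for y in range((y0+9)//10*10,y0+h,10):cv2.line(c,(0,(y-y0)*k),(8 if y%50 else 20,(y-y0)*k),(255,0,255),1)
    return c
a=crop(cv2.imread("pics/i_side.png"),230,185,80,98,6);b=crop(cv2.imread("pics/i_top.png"),225,170,53,98,6)
cv2.imwrite("pics/i.png",cv2.hconcat([a,b]))
E
```

```text
t: 6.22
tool_pos: [0.5321, 0.3014, 0.1102]
tool_rot: [-3.139, -0.099, -0.004]
contact_force: [0.2, -0.1, -0.9]
opening: 0.0252
grip_force: 88.7
t 6.22 q6 1.9 turn [-0.0009 -0.0026 -0.0015] shift mm after turn [-1.3 -0.4  4.2] before turn [-1.4 -0.4  4.2]
```

View pics/i.png

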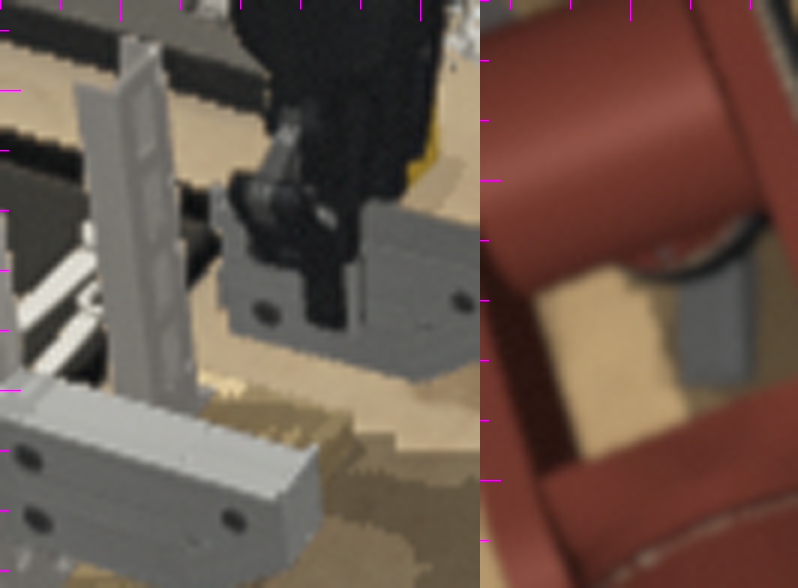

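```bash
cat > g.py <<'E'
from h import *
si=lambda x,y:(230+x/6-.4,185+y/6-.4)
ti=lambda x,y:(225+(x-480)/6-.4,170+y/6-.4)
S=[.611,.3621,.0174,.0645]
sl=[((0,-55,h),si(*p)) for h,p in((156,(147,118)),(118,(157,205)),(80,(168,287)),(42,(178,357)))]
print("slots resid",(proj("side",place(S,[a for a,_ in sl]))-[b for _,b in sl]).round(1).tolist())
up={"side":sl+[((0,-38,180),si(122,93)),((0,-72,180),si(161,48))]}
x=np.array([.5321,.3014]);c,s=np.cos(.0645),np.sin(.0645)
B=[x[0]-.011*c,x[1]-.011*s,.0902,.0645]
br={"side":[((60,13,0),si(230,330)),((-20,13,0),si(424,381))],"top":[((-60,13,66),ti(680,386)),((-60,-13,66),ti(750,386))]}
for n in br:print(n,(proj(n,place(B,[a for a,_ in br[n]]))-[b for _,b in br[n]]).round(1).tolist())
v=fit("br",br,B)
r=place([0,0,0,-.0645],[(np.array(v[:3])-[*x,.1102])*1000])*1000;print("origin rel tcp in stand axes mm",r.round(1))
# px per mm
for d in np.eye(3)*.01:print((proj("side",[np.array(B[:3])+d])-proj("side",[B[:3]])).round(1),(proj("top",[np.array(B[:3])+d])-proj("top",[B[:3]])).round(1))
E
python3 g.py
```

```text
slots resid [[-0.1, 0.9], [-0.2, -0.1], [-0.6, -0.8], [-0.8, -0.0]]
side [[-0.4, 1.1], [-1.1, 1.2]]
top [[-0.6, -0.1], [-1.2, -0.6]]
br xyz mm [520.2 298.8  92.8] yaw 0.0742 rms px 0.25
[[0.2, 0.0], [-0.3, -0.0], [0.3, 0.4], [-0.3, -0.3]]
origin rel tcp in stand axes mm [[-12.1  -1.9 -17.4]]
[[-3.8 -1.2]] [[ 0.1 -3.9]]
[[-2.2  2.6]] [[-3.9 -0.1]]
[[-0.2 -3.4]] [[-0.5 -0.3]]
```

```bash
python3 -m pendant '[[[0,-1.8,5],[0,0,0],0],[[5,0,0],[0,0,0],0],[[7,0,0],[0,0,0],0],[[5,0,0],[0,0,0],0],[[3,0,0],[0,0,0],0],[[2,0,0],[0,0,0],0],[[2,0,0],[0,0,0],0],[[0,0,0],[0,0,0],0]]';python3 plan.py .5656 .304 .105 1.6353; for i in 1; do python3 -m pendant '[[[2,0,0],[0,0,0],0],[[2,0,0],[0,0,0],0],[[0,0,0],[0,0,0],0]]'; done;python3 plan.py .5656 .304 .105 1.6353
```

```text
t: 6.98
tool_pos: [0.5551, 0.3048, 0.1033]
tool_rot: [3.14, 0.1, 0.0]
contact_force: [0.0, 0.4, -1.9]
opening: 0.025
grip_force: 88.7
t 6.98 q6 1.89 turn [ 0.     -0.0001 -0.0009] shift mm after turn [10.4  1.4 -1.7] before turn [10.4  1.4 -1.7]
t: 7.23
tool_pos: [0.559, 0.3051, 0.1034]
tool_rot: [-3.14, -0.1, -0.0]
contact_force: [1.1, 0.5, -2.1]
opening: 0.0252
grip_force: 88.7
t 7.23 q6 1.89 turn [-0.     -0.0003 -0.0008] shift mm after turn [ 6.5  1.5 -1.6] before turn [ 6.5  1.5 -1.6]
```

```bash
for i in 1 2; do python3 -m pendant '[[[1.5,0,0],[0,0,0],0],[[1.5,0,0],[0,0,0],0],[[0,0,0],[0,0,0],0]]'|egrep 'pos|contact'; done
```

```text
tool_pos: [0.562, 0.3052, 0.1034]
contact_force: [-0.5, 0.6, -2.2]
tool_pos: [0.5649, 0.3054, 0.1033]
contact_force: [0.2, 0.0, -1.5]
```

```bash
for i in 1 2; do python3 -m pendant '[[[1.5,0,0],[0,0,0],0],[[0,0,0],[0,0,0],0]]'|egrep 'pos|contact'; done
python3 - <<'E'
import cv2
from station import optics
im=optics.get_image("side")[:,:,::-1];c=im[185:283,210:310]
cv2.imwrite("pics/j.png",cv2.resize(c,None,fx=6,fy=6,interpolation=cv2.INTER_CUBIC))
E
```

```text
tool_pos: [0.5649, 0.3055, 0.1032]
contact_force: [-7.0, -0.7, 1.8]
tool_pos: [0.5649, 0.3055, 0.1031]
contact_force: [-12.1, -2.3, 4.5]
```

View pics/j.png

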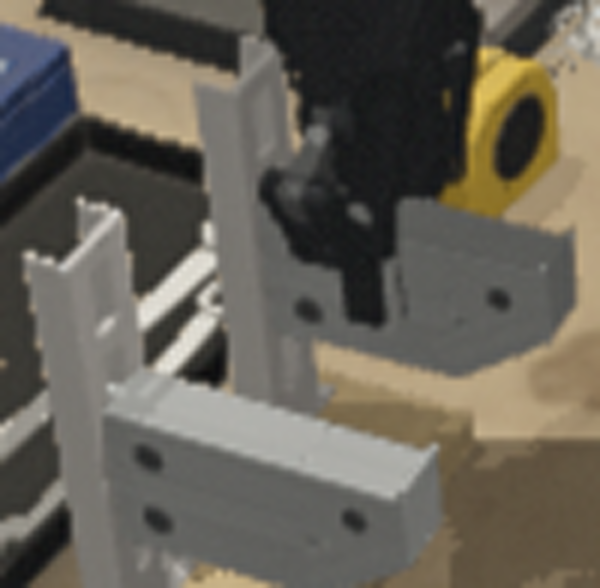

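Contact came after 33 mm of advance, where the back face should meet the upright (the claws alone would have hit about 10 mm sooner). The picture shows the bracket against the face at crop 280,260. I'll ease off and go down.

```bash
python3 -m pendant '[[[-2,0,0],[0,0,0],0],[[0,0,2],[0,0,0],0],[[0,0,3],[0,0,0],0],[[0,0,2],[0,0,0],0],[[0,0,0],[0,0,0],0]]' 120|egrep 'pos|contact|grip';python3 -m pendant '[[[0,0,1.5],[0,0,0],0],[[0,0,1.5],[0,0,0],0],[[0,0,0],[0,0,0],0]]'|egrep 'pos|contact|grip'
```

```text
tool_pos: [0.5643, 0.3057, 0.096]
contact_force: [-6.8, 0.5, -0.7]
grip_force: 117.8
tool_pos: [0.5641, 0.3053, 0.0916]
contact_force: [-4.0, 0.6, -4.5]
grip_force: 117.4
```

```bash
for i in 1 2 3; do python3 -m pendant '[[[0,0,1.5],[0,0,0],0],[[0,0,0],[0,0,0],0]]'|egrep 'pos|contact|grip'; done
```

```text
tool_pos: [0.5648, 0.3052, 0.0905]
contact_force: [-2.8, 0.8, -5.4]
grip_force: 117.5
tool_pos: [0.5649, 0.3053, 0.0903]
contact_force: [-6.2, -1.5, -0.8]
grip_force: 117.8
tool_pos: [0.565, 0.3054, 0.09]
contact_force: [-10.5, -2.0, 4.4]
grip_force: 118.4
```

```bash
for i in 1 2 3 4; do python3 -m pendant '[[[-0.3,0,1.5],[0,0,0],0],[[0,0,0],[0,0,0],0]]'|egrep 'pos|rot|contact|grip'; done
```

```text
tool_pos: [0.5649, 0.3054, 0.0898]
tool_rot: [3.139, 0.1, -0.003]
contact_force: [-13.3, -2.8, 9.4]
grip_force: 119.0
tool_pos: [0.565, 0.3055, 0.0897]
tool_rot: [3.139, 0.099, -0.002]
contact_force: [-14.7, -5.5, 15.2]
grip_force: 119.7
tool_pos: [0.565, 0.3055, 0.0895]
tool_rot: [3.139, 0.099, -0.001]
contact_force: [-17.6, -5.7, 19.6]
grip_force: 120.4
tool_pos: [0.565, 0.3056, 0.0894]
tool_rot: [3.139, 0.099, -0.0]
contact_force: [-20.8, -7.1, 25.2]
grip_force: 121.0
```

```bash
for i in 1 2 3; do python3 -m pendant '[[[-1.5,0.5,1.5],[0,0,0],0],[[0,0,0],[0,0,0],0]]'|egrep 'pos|contact|grip'; done
```

```text
tool_pos: [0.565, 0.3056, 0.0892]
contact_force: [-18.6, -6.5, 25.7]
grip_force: 121.3
tool_pos: [0.5649, 0.3056, 0.0889]
contact_force: [-16.0, -5.3, 28.1]
grip_force: 121.3
tool_pos: [0.5648, 0.3055, 0.0886]
contact_force: [-14.7, -3.8, 28.3]
grip_force: 121.6
```

Run:
```python
import cv2
from station import optics
im=optics.get_image("side")[:,:,::-1];cv2.imwrite("pics/k_side.png",im);c=im[185:283,210:310]
cv2.imwrite("pics/k.png",cv2.resize(c,None,fx=6,fy=6,interpolation=cv2.INTER_CUBIC))
```

```text
(no output)
```

View pics/k.png

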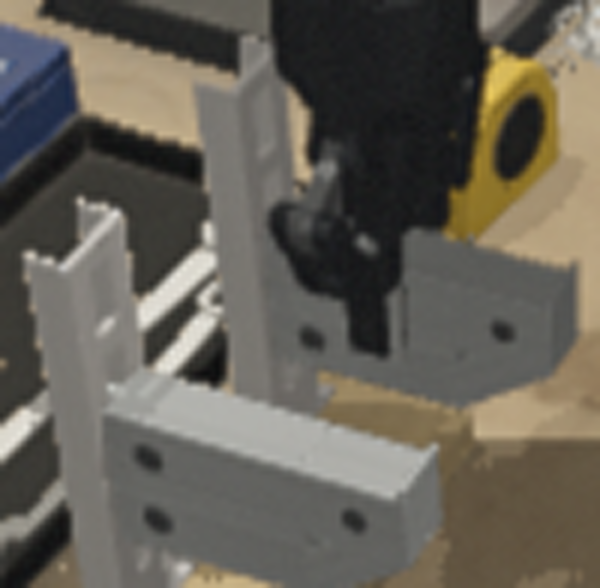

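```bash
cat > k.py <<'E'
from h import *
import sys
p=lambda x,y:np.array((210+x/6-.4,185+y/6-.4))
S=np.array([.611,.3621,.0174,.0645])
def loc(px,yl): # local (x,z) of pixel on plane y=yl in stand frame
    s=least_squares(lambda v:proj("side",place(S,[(v[0],yl,v[1])]))[0]-px,[-60,80],x_scale=[10,10]);return s.x
L=eval(sys.argv[1])
for n,a,b in L:
    f,l=loc(p(*a),68),loc(p(*b),-42);print(n,"fitted",f.round(1),"loose",l.round(1),"diff",(l-f).round(1))
E
python3 k.py '[("lowback",(158,520),(312,338)),("front",(354,520),(503,330)),("lip",(437,443),(577,264)),("cut",(327,590),(460,406)),("lowfrontcorner",(395,497),(550,322))]'
```

```text
lowback fitted [-15.5  67.7] loose [-18.   67.5] diff [-2.4 -0.2]
front fitted [-97.1  97. ] loose [-101.    97.6] diff [-3.9  0.6]
lip fitted [-131.9  144.2] loose [-132.4  138.2] diff [-0.5 -6. ]
cut fitted [-83.1  58.3] loose [-80.6  53.6] diff [ 2.4 -4.7]
lowfrontcorner fitted [-114.1  113.7] loose [-120.6  107.5] diff [-6.4 -6.2]
```

```bash
python3 -m pendant '[[[0,0,-4],[0,0,0],0],[[0,0,-4],[0,0,0],0],[[0,0,0],[0,0,0],0]]'|egrep 'pos|contact'; for i in 1 2 3; do python3 -m pendant '[[[0,0,-1.2],[0,0,0],0],[[0,0,0],[0,0,0],0]]'|egrep 'pos|contact|grip'; done
```

```text
tool_pos: [0.5639, 0.3045, 0.0895]
contact_force: [6.3, 0.9, 1.1]
tool_pos: [0.5639, 0.3044, 0.0896]
contact_force: [6.4, 2.3, 1.0]
grip_force: 118.0
tool_pos: [0.5639, 0.3043, 0.0899]
contact_force: [8.9, 3.1, -2.9]
grip_force: 117.8
tool_pos: [0.5638, 0.3041, 0.0905]
contact_force: [12.1, 3.3, -5.9]
grip_force: 117.8
```

```bash
python3 -m pendant '[[[2,0,1],[0,0,0],0],[[1.2,0,0],[0,0,0],0],[[0,0,0],[0,0,0],0]]'|egrep 'pos|contact'; for i in 1 2 3; do python3 -m pendant '[[[0,0,-1],[0,0,0],0],[[0,0,0],[0,0,0],0]]'|egrep 'pos|contact|grip'; done
```

```text
tool_pos: [0.5642, 0.304, 0.0899]
contact_force: [-2.6, -0.2, 4.7]
tool_pos: [0.5638, 0.3039, 0.09]
contact_force: [1.6, 0.6, 1.5]
grip_force: 118.4
tool_pos: [0.5638, 0.3038, 0.0904]
contact_force: [5.3, 1.3, -3.3]
grip_force: 118.2
tool_pos: [0.5638, 0.3036, 0.0912]
contact_force: [6.0, 0.4, -4.2]
grip_force: 118.0
```

```bash
python3 -m pendant '[[[0,0,3],[0,0,0],0],[[0,0,3],[0,0,0],0],[[-1,0,3],[0,0,0],0],[[-1,0,3],[0,0,0],0],[[-1,0,2],[0,0,0],0],[[0,0,0],[0,0,0],0]]'|egrep 'pos|contact';python3 -m pendant '[[[0,0,-4],[0,0,0],0],[[1,0,-4],[0,0,0],0],[[0.5,0,-2],[0,0,0],0],[[0,0,0],[0,0,0],0]]'|egrep 'pos|contact'
```

```text
tool_pos: [0.5643, 0.3045, 0.0875]
contact_force: [-9.7, -6.5, 31.4]
tool_pos: [0.564, 0.3041, 0.0888]
contact_force: [9.0, 2.4, -1.7]
```

```bash
python3 -m pendant '[[[0,0,0],[0,0,0],0.8],[[0,0,0],[0,0,0],0.8],[[0,0,0],[0,0,0],0.8],[[0,0,0],[0,0,0],0.8],[[0,0,0],[0,0,0],0.8],[[-4,0,-5],[0,0,0],0.8],[[0,0,-25],[0,0,0],0.8],[[-5,0,-35],[0,0,0],0.8],[[-5,0,-40],[0,0,0],0.8],[[0,0,-40],[0,0,0],0.8],[[0,0,-20],[0,0,0],0.8]]'|egrep 'pos|contact|open';python3 plan.py .427 .09 .31 0.0577
python3 - <<'E'
import cv2
from station import optics
im=optics.get_image("side")[:,:,::-1];cv2.imwrite("pics/l_side.png",im);c=im[185:285,210:310]
cv2.imwrite("pics/l.png",cv2.resize(c,None,fx=6,fy=6,interpolation=cv2.INTER_CUBIC))
E
```

```text
tool_pos: [0.5489, 0.3036, 0.2599]
contact_force: [0.9, 1.3, 1.5]
opening: 0.0679
t 13.75 q6 1.89 turn [ 0.0039 -0.0081 -1.5643] shift mm after turn [-206.2 -134.1  -50.1] before turn [-135.   205.2  -51.7]
```

View pics/l.png

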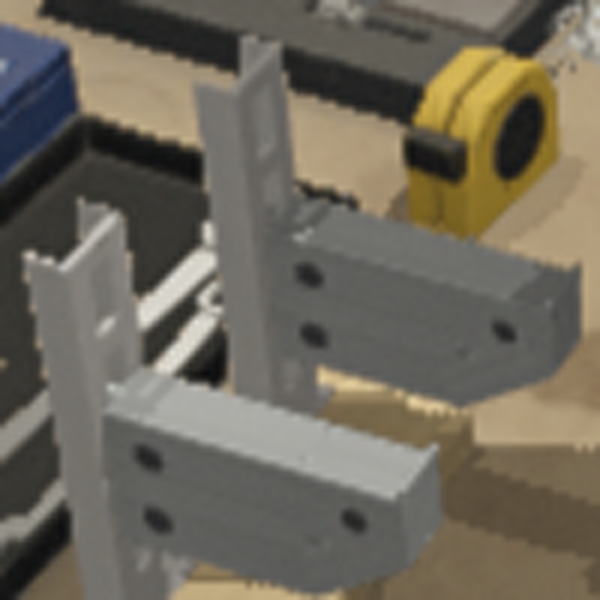

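```bash
python3 k.py '[("uphole",(148,458),(310,275)),("lowhole",(158,520),(315,335)),("front",(354,520),(505,330)),("cut",(312,592),(460,403)),("lip",(437,443),(579,264)),("upr top",(63,275),(233,101)),("upr top r",(127,205),(282,42))]'
```

```text
uphole fitted [-15.4  97.4] loose [-20.1  99.2] diff [-4.7  1.8]
lowhole fitted [-15.5  67.7] loose [-19.5  69.5] diff [-3.9  1.8]
front fitted [-97.1  97. ] loose [-101.8   97.9] diff [-4.7  0.9]
cut fitted [-76.8  54.9] loose [-80.7  55.1] diff [-4.   0.2]
lip fitted [-131.9  144.2] loose [-133.2  138.4] diff [-1.3 -5.7]
upr top fitted [  7.7 172.8] loose [  4.8 173.4] diff [-3.   0.6]
upr top r fitted [-22.9 211.5] loose [-19.  205.6] diff [ 3.9 -5.9]
```

The released bracket stands level at side crop 310,275 to 579,264. Measured against the upright tops, its height matches the fitted one within about 1 mm, so it is locked (hooked only would read +7). Next, the board.

```bash
python3 -m pendant '[[[-19,29,-7],[0,0,0],1],[[-19.4,29.4,-7],[0,0,0],1],[[-19.4,29.4,-7],[0,0,0],1],[[-19.4,29.4,-7],[0,0,0],1],[[-19.4,29.4,-7],[0,0,0],1],[[-19.4,29.4,-7],[0,0,0],1],[[-19.4,29.4,-7],[0,0,0],1],[[0,0,0],[0,0,-0.12],1],[[0,0,0],[0,0,-0.12],1],[[0,0,0],[0,0,-0.12],1],[[0,0,0],[0,0,-0.12],1],[[0,0,0],[0,0,-0.12],1]]'|egrep 'pos|contact';python3 -m pendant '[[[0,0,15],[0,0,-0.12],1],[[0,0,15],[0,0,-0.12],1],[[0,0,15],[0,0,-0.12],1],[[0,0,15],[0,0,-0.12],1],[[0,0,15],[0,0,-0.12],1],[[0,0,15],[0,0,-0.12],1],[[0,0,15],[0,0,-0.12],1],[[0,0,15],[0,0,-0.12],1],[[0,0,0],[0,0,0],1],[[0,0,0],[0,0,0],1]]'|egrep 'pos|contact';python3 plan.py .429 .09 .004 0.0577
```

```text
tool_pos: [0.4253, 0.0892, 0.3018]
contact_force: [-0.0, -0.8, 0.5]
tool_pos: [0.4249, 0.0893, 0.1812]
contact_force: [0.2, 0.2, 1.0]
t 15.63 q6 -0.01 turn [-0.0022 -0.0001 -0.0077] shift mm after turn [  0.5   4.1 177.2] before turn [  0.5   4.5 177.1]
```

```bash
python3 -m pendant '[[[0.5,4.3,20],[0,0,-0.007],1],[[0,0,35],[0,0,0],1],[[0,0,35],[0,0,0],1],[[0,0,35],[0,0,0],1],[[0,0,30],[0,0,0],1],[[0,0,15],[0,0,0],1],[[0,0,5],[0,0,0],1],[[0,0,0],[0,0,0],1],[[0,0,0],[0,0,0],1]]'|egrep 'pos|contact';python3 plan.py .429 .09 .004 0.0577;python3 -m pendant '[[[0,0,0],[0,0,0],0],[[0,0,0],[0,0,0],0],[[0,0,0],[0,0,0],0],[[0,0,0],[0,0,0],0],[[0,0,0],[0,0,0],0],[[0,0,0],[0,0,0],0],[[0,0,0],[0,0,0],0]]' 40
```

```text
tool_pos: [0.4316, 0.09, 0.0086]
contact_force: [0.1, 1.3, 0.3]
t 16.38 q6 -0.02 turn [0.0027 0.0001 0.0012] shift mm after turn [ 0.1 -2.6  4.6] before turn [ 0.1 -2.6  4.6]
t: 16.97
tool_pos: [0.4311, 0.09, 0.008]
tool_rot: [2.153, 2.286, 0.002]
contact_force: [-0.7, 0.5, 6.8]
opening: 0.0367
grip_force: 41.7
```

```bash
python3 -m pendant '[[[0,0,-10],[0,0,0],0],[[0,0,-30],[0,0,0],0],[[0,0,-40],[0,0,0],0],[[0,0,-40],[0,0,0],0],[[0,0,-40],[0,0,0],0],[[0,0,-40],[0,0,0],0],[[0,0,-30],[0,0,0],0],[[0,0,-5],[0,0,0],0],[[0,0,0],[0,0,0],0]]';python3 plan.py .5511 .3582 .14 0.0645
```

```text
t: 17.72
tool_pos: [0.4312, 0.09, 0.2451]
tool_rot: [2.151, 2.284, 0.006]
contact_force: [-0.4, -1.0, -1.4]
opening: 0.0364
grip_force: 40.9
t 17.72 q6 -0.02 turn [ 0.0058  0.0002 -0.0045] shift mm after turn [259.9 136.9 105.1] before turn [260.5 135.1 105.9]
```

```bash
python3 -m pendant '[[[15,8,0],[0,0,-0.0045],0],[[30,15.7,0],[0,0,0],0],[[35,18.4,0],[0,0,0],0],[[35,18.4,0],[0,0,0],0],[[35,18.4,0],[0,0,0],0],[[35,18.4,0],[0,0,0],0],[[35,18.4,0],[0,0,0],0],[[25,13.2,0],[0,0,0],0],[[15,8,0],[0,0,0],0],[[0,0,0],[0,0,0],0],[[0,0,0],[0,0,0],0]]';python3 plan.py .5511 .3582 .14 0.0645
```

```text
t: 18.63
tool_pos: [0.5487, 0.358, 0.2384]
tool_rot: [-2.146, -2.292, 0.009]
contact_force: [-0.6, -0.2, -0.9]
opening: 0.0367
grip_force: 40.9
t 18.63 q6 0.4 turn [-0.0053  0.0026  0.0011] shift mm after turn [ 0.1  2.4 98.4] before turn [ 0.3  2.9 98.4]
```

```bash
python3 -m pendant '[[[0,2.4,15],[0,0,0],0],[[0,0,25],[0,0,0],0],[[0,0,25],[0,0,0],0],[[0,0,15],[0,0,0],0],[[0,0,5],[0,0,0],0],[[0,0,0],[0,0,0],0],[[0,0,0],[0,0,0],0]]';python3 plan.py .5511 .3582 .14 0.0645
python3 - <<'E'
import cv2
from station import optics
im=optics.get_image("side")[:,:,::-1];c=im[160:290,200:370]
cv2.imwrite("pics/m.png",cv2.resize(c,None,fx=4.5,fy=4.5,interpolation=cv2.INTER_CUBIC))
E
```

```text
t: 19.22
tool_pos: [0.5527, 0.358, 0.1574]
tool_rot: [2.149, 2.291, 0.001]
contact_force: [0.0, 0.3, -0.6]
opening: 0.0367
grip_force: 40.9
t 19.22 q6 0.4 turn [ 0.0006 -0.0002 -0.0005] shift mm after turn [ 0.3 -1.5 17.4] before turn [ 0.3 -1.6 17.4]
```

View pics/m.png

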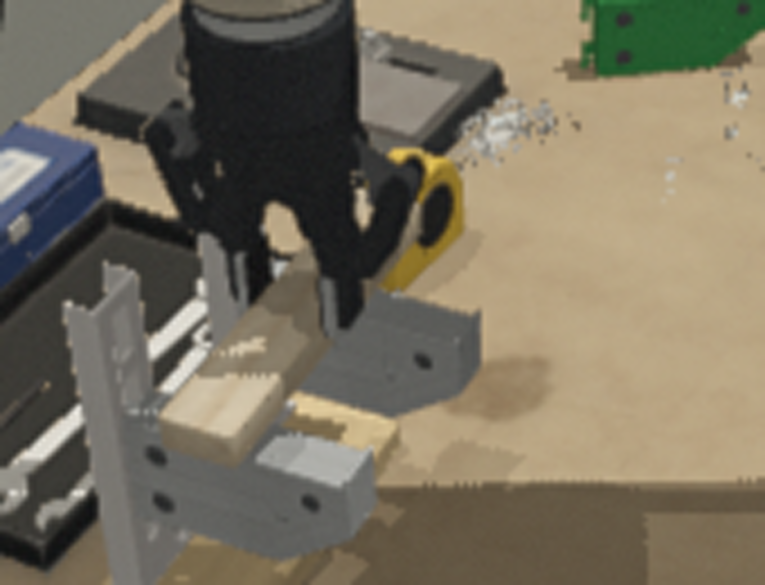

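The board hangs over both brackets (crop 165–330, 250–460). That was my 11th viewed picture, one over the limit of 10, so I'll view no more and go by force and pose readings.

```bash
python3 -m pendant '[[[0,-1,6],[0,0,0],0],[[0,0,6],[0,0,0],0],[[0,0,2],[0,0,0],0],[[0,0,0],[0,0,0],0]]'|egrep 'pos|contact'; for i in 1 2 3; do python3 -m pendant '[[[0,0,1.2],[0,0,0],0],[[0,0,0],[0,0,0],0]]'|egrep 'pos|contact'; done
```

```text
tool_pos: [0.5509, 0.3581, 0.1421]
contact_force: [-0.2, 0.1, -2.3]
tool_pos: [0.5514, 0.3583, 0.1416]
contact_force: [0.0, -0.3, -0.9]
tool_pos: [0.5514, 0.3583, 0.1405]
contact_force: [-0.9, -0.1, -0.6]
tool_pos: [0.5516, 0.3584, 0.1398]
contact_force: [-1.1, -0.7, 1.0]
```

```bash
for i in 1 2; do python3 -m pendant '[[[0,0,1],[0,0,0],0],[[0,0,0],[0,0,0],0]]'|egrep 'pos|contact'; done
```

```text
tool_pos: [0.5517, 0.3584, 0.1396]
contact_force: [-2.2, -1.9, 5.0]
tool_pos: [0.5517, 0.3584, 0.1394]
contact_force: [-3.6, -3.1, 8.3]
```

```bash
python3 -m pendant '[[[0,0,-2],[0,0,0],0],[[0,0,0],[0,0,0],0.2],[[0,0,0],[0,0,0],0.7],[[0,0,0],[0,0,0],0.7],[[0,0,0],[0,0,0],0.7],[[0,0,0],[0,0,0],0.7],[[0,0,0],[0,0,0],0.7]]'|egrep 'pos|contact|open'; python3 -m pendant '[[[0,0,-5],[0,0,0],0.7],[[0,0,-10],[0,0,0],0.7],[[0,0,-25],[0,0,0],0.7],[[0,0,-40],[0,0,0],0.7],[[0,0,-40],[0,0,0],0.7],[[0,0,-40],[0,0,0],0.7],[[-20,-20,-20],[0,0,0],0.7],[[-25,-30,0],[0,0,0],0.7],[[-25,-30,0],[0,0,0],0.7],[[-25,-30,0],[0,0,0],0.7],[[-25,-30,0],[0,0,0],0.7],[[0,0,0],[0,0,0],0.7]]'|egrep 'pos|contact'
cat > c.py <<'E'
import cv2
from h import *
S=[.611,.3621,.0174,.0645]
for n in("side","top"):
    im=optics.get_image(n);cv2.imwrite(f"pics/z_{n}.png",im[:,:,::-1])
    P=place(S,[(x,y,133) for x in(-79,-41) for y in(95,-95)])
    hull=cv2.convexHull(proj(n,P).astype(np.float32)).astype(int);m=np.zeros(im.shape[:2],np.uint8);cv2.fillConvexPoly(m,hull,255)
    roi=cv2.dilate(m,np.ones((25,25)))
    d=im.astype(int);w=((d[:,:,0]-d[:,:,2]>25)).astype(np.uint8)*255
    print(n,"warm fraction inside",(w[m>0]>0).mean().round(2),"corners",proj(n,P).round(1).tolist(),"mean rgb",im[m>0].mean(0).round())
E
python3 c.py
```

```text
tool_pos: [0.5513, 0.3583, 0.139]
contact_force: [-0.1, -0.5, -0.1]
opening: 0.0597
tool_pos: [0.4154, 0.2266, 0.32]
contact_force: [0.4, 0.0, 0.3]
side warm fraction inside 0.96 corners [[252.7, 264.4], [294.1, 211.4], [236.2, 259.5], [279.1, 207.7]] mean rgb [157. 145. 122.]
top warm fraction inside 0.98 corners [[198.8, 205.1], [278.8, 201.5], [198.6, 189.3], [278.2, 185.8]] mean rgb [152. 135. 107.]
```

Run:
```python
import cv2
from h import *
S=[.611,.3621,.0174,.0645]
for n in("side","top"):
    im=cv2.imread(f"pics/z_{n}.png").astype(np.float32)
    def samp(P):
        p=proj(n,place(S,P)).astype(np.float32);v=cv2.remap(im,p[:,:1],p[:,1:],cv2.INTER_LINEAR)[:,0];return (v[:,2]-v[:,0]).round().astype(int).tolist(),v.mean(1).round().astype(int).tolist()
    for y in(62,55,-55,-48):
        x=np.arange(-120,1,6);print(n,"y",y,samp([(a,y,114) for a in x]))
    for x in(-60,):
        yy=np.r_[np.arange(-110,-79,3),np.arange(80,111,3)];print(n,"ends top z133",samp([(x,a,133) for a in yy]))
```

```text
side y 62 ([3, 4, 4, 4, 4, 4, 5, 5, 31, 37, 40, 39, 47, 41, 38, 41, 8, 5, 4, 5, 5], [101, 163, 166, 166, 167, 166, 166, 148, 104, 142, 187, 187, 169, 179, 182, 174, 167, 167, 149, 148, 144])
side y 55 ([2, 4, 4, 5, 4, 4, 4, 6, 31, 37, 40, 39, 47, 41, 38, 42, 6, 4, 5, 4, 5], [101, 160, 165, 165, 164, 164, 164, 140, 104, 139, 185, 184, 171, 179, 183, 175, 169, 170, 152, 161, 160])
side y -55 ([3, 2, 3, 2, 2, 3, 3, 10, 24, 28, 28, 29, 31, 31, 29, 30, 3, 2, 4, 4, 5], [118, 107, 108, 108, 107, 107, 100, 83, 80, 97, 108, 110, 103, 107, 110, 106, 112, 99, 145, 154, 147])
side y -48 ([4, 3, 4, 3, 3, 3, 3, 7, 24, 28, 29, 28, 32, 31, 30, 30, 3, 2, 5, 4, 6], [149, 112, 107, 110, 108, 109, 100, 83, 82, 95, 109, 110, 103, 107, 110, 106, 108, 99, 149, 150, 115])
side ends top z133 ([114, 115, 114, 98, 49, 27, 29, 31, 33, 33, 32, 47, 47, 48, 48, 46, 36, 30, 29, 28, 28, 12], [123, 128, 124, 108, 73, 81, 102, 104, 105, 105, 106, 169, 171, 171, 171, 164, 119, 104, 100, 97, 95, 95])
top y 62 ([32, 4, 5, 4, 3, 4, 3, 22, 55, 56, 62, 61, 58, 58, 22, 4, 4, 4, 3, 3, 5], [135, 155, 170, 171, 171, 170, 164, 134, 167, 172, 164, 171, 177, 172, 150, 171, 172, 164, 146, 145, 128])
top y 55 ([27, 3, 3, 4, 3, 3, 3, 20, 54, 55, 60, 61, 59, 59, 21, 4, 3, 3, 3, 2, 4], [135, 164, 172, 173, 171, 171, 158, 134, 163, 170, 163, 168, 180, 171, 153, 175, 176, 171, 156, 160, 147])
top y -55 ([7, 1, 2, 1, 2, 1, 1, 12, 31, 33, 35, 35, 33, 33, 11, 2, 2, 1, 2, 2, 5], [107, 111, 111, 111, 111, 110, 98, 83, 96, 101, 98, 96, 101, 102, 108, 115, 115, 103, 138, 154, 143])
top y -48 ([5, 2, 2, 2, 2, 2, 3, 14, 32, 34, 35, 35, 34, 32, 11, 2, 3, 2, 2, 3, 9], [125, 139, 126, 114, 110, 110, 96, 81, 98, 103, 98, 96, 102, 102, 109, 111, 112, 103, 129, 145, 122])
top ends top z133 ([42, 42, 48, 60, 55, 43, 37, 37, 37, 38, 38, 65, 65, 64, 64, 65, 66, 68, 70, 70, 71, 70], [88, 86, 91, 106, 104, 96, 96, 98, 98, 98, 97, 164, 165, 165, 165, 164, 157, 150, 148, 148, 148, 148])
```

The board sits at the same depth on both brackets (top view: about -78 to -38 mm, centre about -59). It is square, and its ends are at about -97 and +95 mm. I'll hand in.

```bash
python3 -c "
from station import ctrl
print(ctrl.finish_job())"
```

```text
the job is handed in; nothing more can be done
None
```

The job is handed in: camera measurements put the bracket at its home height and the board square and centred across both brackets. I inferred the lock from that height and the down-push rather than seeing a clear snap, and I viewed 11 pictures, one over the limit of 10.

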